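Change the reagent carrier over to the next test

TASK

Change the reagent carrier over to the next test. Take the used squeeze bottle out of its pocket and stand it upright in the open petri dish to drain, and load the carrier with the fresh set, every bottle upright and fully down in its pocket: the larger screw-cap bottle next to the pull handle, the amber dropper bottle in the narrow pocket so freed, and the smaller screw-cap bottle between those two. Do not let any bottle fall over, and leave the bench timer where it lies.

Things in the scene. Friction and masses are not known exactly. Their poses are not given: they have to be found in the camera images.
- carrier: Fixed white block, 207 x 82 x 48 mm high, at any yaw. Origin: centre of its underside, on the desk; x along its length, z up. Three round pockets on its x axis (y = 0), 40 mm deep, floors 8 mm above the desk, mouths chamfered 4 mm: 66 mm wide at x = -56.5 (next to the handle), 66 at x = +16.5 (middle), 40 at x = +76.5 mm. Steel pull handle across its top at x = -96.5 mm, 62 mm wide, top 76 mm above the desk.
- large_bottle_center (a point): The larger of the two white screw-cap bottles, loose, upright on the desk: round, 138 mm high, body 57 mm across, narrowing above 86 mm; cap 34 mm across, the top 16 mm; about 0.16 kg. Point: on its axis, half-way up (69 mm above its base); z up along it.
- small_bottle_center (a point): The smaller of the two white screw-cap bottles, loose, upright on the desk: round, 118 mm high, body 49 mm across, narrowing above 72 mm; cap 29 mm across, the top 16 mm; about 0.16 kg. Point: on its axis, half-way up (59 mm above its base); z up along it.
- dropper_bottle_center (a point): Fresh amber dropper bottle with a black bulb, upright on the desk. Loose, 91 mm high, 45 g: body 28 mm across up to 42 mm, shoulder narrowing to 16 mm across at 55 mm, stiff collar 19 mm across from 58 to 68 mm (grip it there), tapering bulb above. Point: on its axis, half-way up (45.5 mm above its base); z up along it.
- used_bottle_center (a point): Used white squeeze bottle with a pointed nozzle; at the start it stands in the carrier's narrow pocket. Loose, 91 mm high, 45 g: body 28 mm across up to 42 mm, shoulder narrowing to 16 mm across at 55 mm, stiff collar 19 mm across from 58 to 68 mm (grip it there), tapering nozzle above. Point: on its axis, half-way up (45.5 mm above its base); z up along it.
- petri_dish: Open clear-glass petri dish lying on the desk, loose, 60 g: 80 mm across, 16 mm high, wall 2.5 mm, its floor 3 mm thick. Origin: centre of its underside; z up.
- bench_timer: Bystander: flat digital bench timer with three keys, 58 x 62 x 20 mm. Origin: centre of its underside. To be left alone. To the left of the work, from about y = 0.17 m in the robot's frame and x = 0.23 to 0.71 m, stands the fixed monitor, 0.38 m high: keep the arm clear of it.
Things that resemble listed ones, but are neither listed nor needed, are in the scene too. What is shaped like the part that bears used_bottle_center but purple or turquoise is not meant.

How it is judged:
By the outcome, as a careful person would: the job done as asked, in the order asked, and still so for the second after the job is handed in, with the robot touching nothing.
It also fails if it takes over 136 s, if anything falls off the work surface, if the arm or the gripper's body presses on something with over 40 N, if the wrist force passes 120 N, or if a joint passes its speed limit or range.

ROBOT

A 6-joint arm with a two-finger parallel gripper is mounted at the origin on the work surface; the furniture and walls round the work are solid. World frame = base frame: x ahead of the robot, y to its left, z up, the work surface at z = 0. Lengths are in mm, angles in degrees, forces in N, time in s.
With the tool pointing down it reaches from about 425 to 925 mm from the base axis. Payload 12.5 kg.
Tool frame: the origin (TCP) lies midway between the tips of the shut fingers; the grasp point (between the pads) lies 19 mm behind it; z points along the fingers, y is the direction in which the jaws open and shut (so a half turn about z gives the same grasp; the last joint's range is limited). The gripper opens to 85 mm and grips with 20 to 120 N. Pads are 22 mm wide; open, the fingers measure 114 mm over their backs; the gripper's body (76 mm by 85 mm) begins 54 mm behind the grasp point. The pads swing forward as they close: fully open they stand 13 mm farther back than shut.
Start: joints at [67.747, 28.126, 89.318, -0, 62.55, -6.05], TCP at [174.385, 600.195, 231.327] pointing down, gripper open.
Joint ranges: [-177.58, 177.58], [-47.91, 125.51], [2.72, 160], [-65.01, 245.01], [3.68, 167.84], [-153.87, 153.87]. Speed limits (degrees/s): [127.2, 127.2, 159.86, 180, 180, 180].

INTERFACE

Orientations are given as [roll, pitch, yaw] about the fixed x, y, z axes, in that order (R = Rz(yaw) Ry(pitch) Rx(roll)).
In Python, from workcell import ctrl gives the robot as it stands.
- The arm moves only by the tool jog_arm, never from a script. Its argument "targets" is a list of rows, each a list of 3 entries, a list of its own where there are three numbers: the shift along the tool's x, y, z in mm, then the turn, a rotation vector about the tool's x, y, z in degrees, then the finger opening in mm, from 0 to 85.4. A call has exactly 10 rows; each row is the pose to reach, as a shift and turn from the pose measured when the call began, along the tool's axes at that moment; what a row does not reach only later rows make up. A row lasts 1/8 s, in which the tool goes at most 62.5 mm and 10.7 degrees, less where a joint would pass 70% of its speed; a pose out of reach is approached as far as the arm can. A call with a gripper value outside its range is refused whole. The fingers move at their own pace and stop on an object; "squeeze" is the grip in N (left out, the last holds). Time passes only in rows, so rows that repeat a pose let the fingers close, or fill a call up. It gives the time, the measured TCP pose, the force and the opening at its end, in the units of the state.
- ctrl.get_obs(): the state, without advancing time (a new reading comes with each control period).
- ctrl.grab_frame(name): name is "scene" or "top" or "wrist"; returns a dict with "image" (480x640x3 uint8, red, green, blue), "z_map" (480x640 float32, mm along the optical axis (not along the pixel's ray), 0 where there is no reading), "fx", "fy", "cx", "cy" (pixels), "pose" (4x4, takes a point from camera to world coordinates); the wrist camera has in their place "mount" (4x4, takes a point from camera to tool coordinates, whose origin is the TCP and whose axes are the flange's). Camera axes: x right, y up, looking along -z (the intrinsics and any distortion apply to the point x, -y, -z); pixel columns grow to the right and rows downward; lengths in mm; the calibration is good to about 2 mm. The wrist camera is an equidistant fisheye: a pixel r from the principal point sees the ray r / f radians off the axis. A picture is of the moment at which its call begins: read the wrist's pose just before it.
- ctrl.close_job(): hands the job in, once; it reports no verdict.
The state is a dict: "time": time; "q": joint angles; "qd": joint speeds; "effort": joint torques, N m; "eef_pos": TCP position; "eef_rot": TCP orientation; "force": force on the tool from outside, world axes, zero at the start; "wrist_torque": the same for the moment, N m; "gripper_width": opening from 0.0 (shut) to 1.0 (fully open).
Only numpy, scipy, OpenCV 4.12 (cv2) and the standard library are available. Lean on these libraries where they do the work, as an engineer would, in place of code of your own. Each camera call takes 0.05 s, during which the arm holds its last target.

## Working session

There is one attempt and no reset: what is moved stays moved. The work goes in short steps, Python scripts to look and compute and a tool call to move; the robot and the scene stay as the last step left them, time stands still between calls to the robot, and variables do not carry over. Pictures are saved under pics/ and viewed, and the job is handed in when it is done.

Besides the shell and the picture viewer there is one more tool, called as name([rows], argument=value, ...), one row to a line, values as JSON. jog_arm: Moves the arm, as the interface text tells. Its arguments: {"type":"object","properties":{"targets":{"type":"array","items":{"type":"array"}},"squeeze":{"type":"number"}},"required":["targets"]}

```bash
ls; mkdir -p pics
cat > h.py <<'E'
import numpy as np, cv2
from workcell import ctrl
from scipy.spatial.transform import Rotation as R
def save(n,name):
    f=ctrl.grab_frame(n); cv2.imwrite('pics/'+name+'.png',f['image'][:,:,::-1]); np.savez('pics/'+name+'.npz',**f); return f
def world(f,u,v,z=None):
    d=z if z is not None else f['z_map'][int(v),int(u)]
    x=(u-f['cx'])/f['fx']*d; y=-(v-f['cy'])/f['fy']*d
    return (f['pose']@np.array([x,y,-d,1]))[:3]
def crop(name,out,u0,v0,u1,v1,s):
    im=cv2.imread('pics/'+name+'.png')[v0:v1,u0:u1]; cv2.imwrite('pics/'+out+'.png',cv2.resize(im,None,fx=s,fy=s,interpolation=cv2.INTER_CUBIC))
def cloud(f):
    d=f['z_map'].astype(float); v,u=np.mgrid[0:480,0:640]
    P=np.stack([(u-f['cx'])/f['fx']*d,-(v-f['cy'])/f['fy']*d,-d,np.ones_like(d)],-1)@f['pose'].T
    P=P[...,:3]; P[d==0]=np.nan; return P
E
python3 - <<'E'
from h import *
o=ctrl.get_obs(); print(o)
for n in('scene','top','wrist'):
    f=save(n,n+'0'); print(n,{k:v for k,v in f.items() if k not in('image','z_map')})
E
```

```text
pics
{'time': 0.0, 'q': array([ 6.77452413e+01,  2.81650055e+01,  8.93518101e+01,  1.01082339e-03,
        6.25496307e+01, -6.04857163e+00]), 'qd': array([ 0.06551532, -0.0560877 ,  0.06862289, -0.07159471,  0.00982545,
       -0.0480977 ]), 'effort': array([ 9.67601991e-04, -6.18443298e+01, -2.61590230e+01, -7.20991829e-05,
        4.02708843e-03,  2.87573289e-05]), 'eef_pos': array([174.29758298, 599.95430373, 230.70831176]), 'eef_rot': array([-1.79934018e+02, -7.89303640e-03,  1.63793342e+02]), 'force': array([ 0.04139467, -0.31493592,  0.47166325]), 'wrist_torque': array([0.03323449, 0.02053271, 0.02292373]), 'gripper_width': 0.9997025008731325}
scene {'fx': 599.4702187695897, 'fy': 599.4702187695897, 'cx': 318.38105230303336, 'cy': 238.28145435423335, 'pose': array([[-5.36699772e-01,  6.46564899e-01, -5.42132075e-01,
        -4.00385180e+00],
       [-8.43597665e-01, -4.24283880e-01,  3.29129412e-01,
         1.79055466e+02],
       [-1.72143754e-02,  6.33985032e-01,  7.73153700e-01,
         7.93602598e+02],
       [ 0.00000000e+00,  0.00000000e+00,  0.00000000e+00,
         1.
[... 234 characters left out ...]
0e-01,  1.16725001e-02, -1.39242742e-02,
        -1.38656472e+02],
       [-1.26493262e-02,  1.02968766e-01,  9.94604156e-01,
         9.70683621e+02],
       [ 0.00000000e+00,  0.00000000e+00,  0.00000000e+00,
         1.00000000e+00]])}
wrist {'fx': 371.64829954431775, 'fy': 371.64829954431775, 'cx': 316.96194168708416, 'cy': 236.97884926799014, 'mount': array([[ 1.48325787e-03,  9.48596537e-01,  3.16484456e-01,
         8.13780005e+01],
       [ 9.99998834e-01, -1.52183119e-03, -1.25290008e-04,
        -4.20436599e-01],
       [ 3.62786248e-04,  3.16484272e-01, -9.48597688e-01,
        -1.43708417e+02],
       [ 0.00000000e+00,  0.00000000e+00,  0.00000000e+00,
         1.00000000e+00]])}
```

View pics/scene0.png

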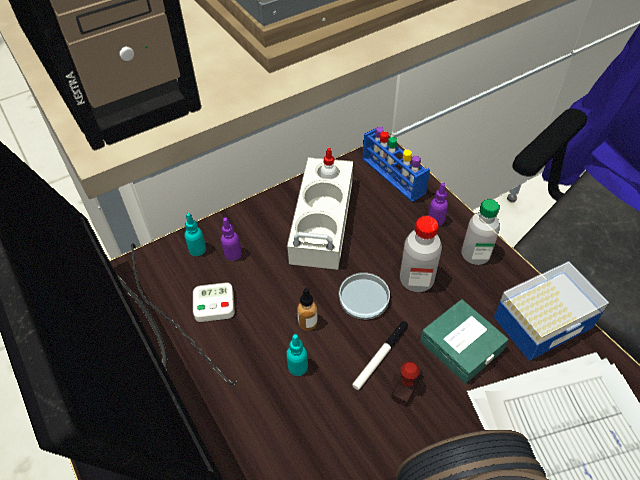

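View pics/top0.png

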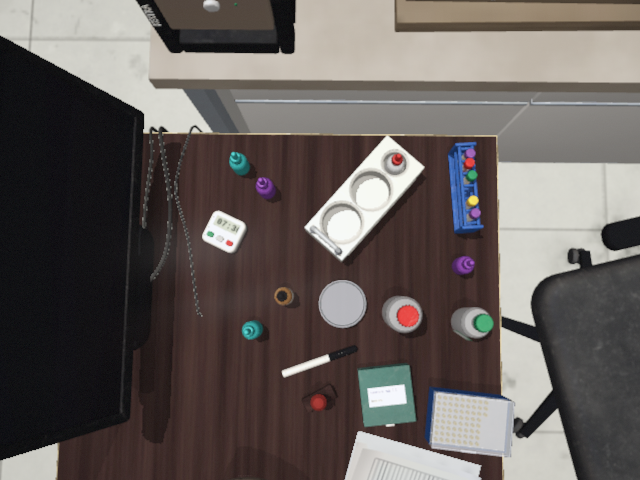

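The top view shows the carrier around (365,198), with the handle at (326,239) and the used bottle with a red tip at (397,160). The dish is at (342,304) and the amber dropper at (284,296). The two screw-cap bottles are red-capped (403,314) and green-capped (473,323). The timer is at (224,232). I'll measure these now.

```bash
cat > m.py <<'E'
from h import *
def load(n):
    return dict(np.load('pics/'+n+'.npz'))
E
python3 - <<'E'
from m import *
T=load('top0');S=load('scene0')
PT=cloud(T);PS=cloud(S)
def rng(P,u0,v0,u1,v1,zl,zh):
    q=P[v0:v1,u0:u1].reshape(-1,3);q=q[~np.isnan(q[:,0])];return q[(q[:,2]>zl)&(q[:,2]<zh)]
def fit(q):
    A=np.c_[q[:,:2],np.ones(len(q))];b=-(q[:,:2]**2).sum(1)
    s=np.linalg.lstsq(A,b,rcond=None)[0];c=-s[:2]/2;return c,np.sqrt(c@c-s[2])
for n,b in dict(red=(380,290,430,340),green=(445,300,500,345),amber=(270,284,298,310),dish=(312,275,372,332)).items():
    q=rng(PT,*b,-50,300)
    print(n,'zmax',np.percentile(q[:,2],[1,99.5,100]))
    for zl,zh in((5,40),(40,70),(70,100),(100,115),(115,145)):
        r=rng(PT,*b,zl,zh)
        if len(r)>20: print('  ',zl,zh,len(r),r.mean(0).round(1),fit(r)[0].round(1),fit(r)[1].round(1), (r.min(0)).round(0),r.max(0).round(0))
# scene
for n,b in dict(red=(395,210,445,295),green=(455,195,505,268),amber=(294,286,322,335),dish=(335,268,395,325),used=(315,145,342,180)).items():
    for zl,zh in((5,40),(40,70),(70,80),(80,100),(100,115),(115,145)):
        r=rng(PS,*b,zl,zh)
        if len(r)>20: print('S',n,zl,zh,len(r),r.mean(0).round(1),fit(r)[0].round(1),fit(r)[1].round(1),r.max(0).round(0))
# carrier top
m=(PT[...,2]>42)&(PT[...,2]<54)
m[:, :300]=0;m[:,430:]=0;m[:130]=0;m[270:]=0
r=PT[m][:,:2].astype(np.float32); print('carrier',cv2.minAreaRect(r), np.median(PT[m][:,2]))
m=(PT[...,2]>55)&(PT[...,2]<85);m[:, :300]=0;m[:,345:]=0;m[:210]=0;m[270:]=0
print('handle',PT[m].mean(0),PT[m].min(0),PT[m].max(0),m.sum())
# desk z
print('desk',world(T,300,330),world(S,260,300))
for nm,P in(('top',PT),('scene',PS)):pass
E
```

```text
red zmax [ -5.03161729 139.0454175  141.89099679]
   5 40 53 [ 403.5 -223.4   23.8] [ 396.5 -246.5] 28.1 [ 377. -238.    6.] [ 423. -218.   39.]
   40 70 47 [ 403.8 -224.5   55.4] [ 394.6 -249.3] 30.8 [ 362. -242.   42.] [ 423. -218.   70.]
   70 100 538 [ 396.5 -241.4   93.2] [ 395.3 -245.7] 24.0 [ 367. -273.   71.] [ 423. -218.  100.]
   100 115 125 [ 399.  -238.4  101.9] [ 394.6 -247. ] 18.2 [ 376. -268.  100.] [ 418. -225.  107.]
   115 145 392 [ 394.2 -245.1  135.7] [ 394.2 -245.2] 11.4 [ 378. -261.  120.] [ 410. -230.  142.]
green zmax [ -5.24059324 118.66814128 120.05889852]
   5 40 144 [ 383.3 -341.1   24. ] [ 381.9 -361.4] 25.9 [ 354. -357.    5.] [ 407. -335.   40.]
   40 70 160 [ 382.  -342.    54.9] [ 382.9 -361. ] 24.7 [ 355. -367.   40.] [ 407. -335.   70.]
   70 100 443 [ 384.4 -352.2   80.2] [ 384.2 -360.4] 18.7 [ 360. -380.   70.] [ 407. -337.  100.]
   100 115 107 [ 386.4 -358.1  111.1] [ 385.1 -360.2] 11.4 [ 372. -375.  100.] [ 399. -348.  115.]
   115 145 195 [ 384.2 -361.   116.8] [ 384.5 -361.4] 9.1 [ 372. -374.  115.] [ 397. -347.  120.]
amber zmax [-4.53971846
[... 1746 characters left out ...]
.8] 36.4 [ 448. -111.   20.]
S used 5 40 49 [ 648.9 -237.5   33.3] [ 646.1 -239.7] 17.8 [ 664. -222.   40.]
S used 40 70 454 [ 641.1 -235.9   49.7] [ 646.1 -238.8] 20.9 [ 680. -206.   70.]
S used 70 80 62 [ 637.5 -235.4   75.4] [ 639.3 -236.5] 6.5 [ 647. -228.   80.]
S used 80 100 55 [ 639.2 -236.4   89.7] [ 639.9 -236.6] 3.6 [ 645. -230.   99.]
carrier ((586.50732421875, -185.90878295898438), (82.34244537353516, 207.5900421142578), 49.04961395263672) 46.18003808355263
handle [ 512.3940067  -123.32101637   72.4884961 ] [ 491.66287365 -145.65697699   56.28505317] [533.17600846 -98.51388097  78.42043933] 185
desk [364.14285081 -81.42336801  -0.66758032] [497.01772377 -13.90947989  -0.64394111]
```

Run:
```python
from h import *
crop('top0','c1',260,120,520,350,3)
crop('scene0','c2',270,140,520,390,3)
```

```text
(no output)
```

View pics/c1.png

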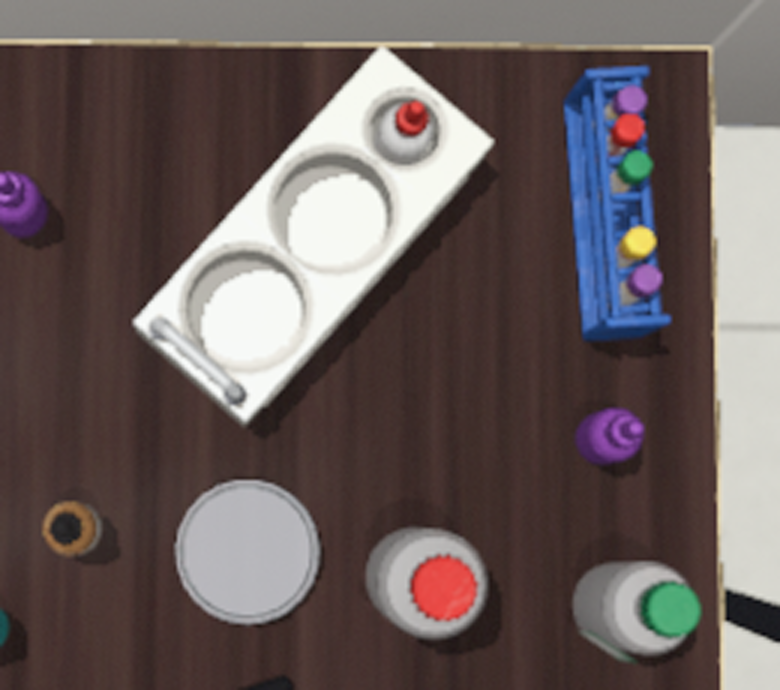

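View pics/c2.png

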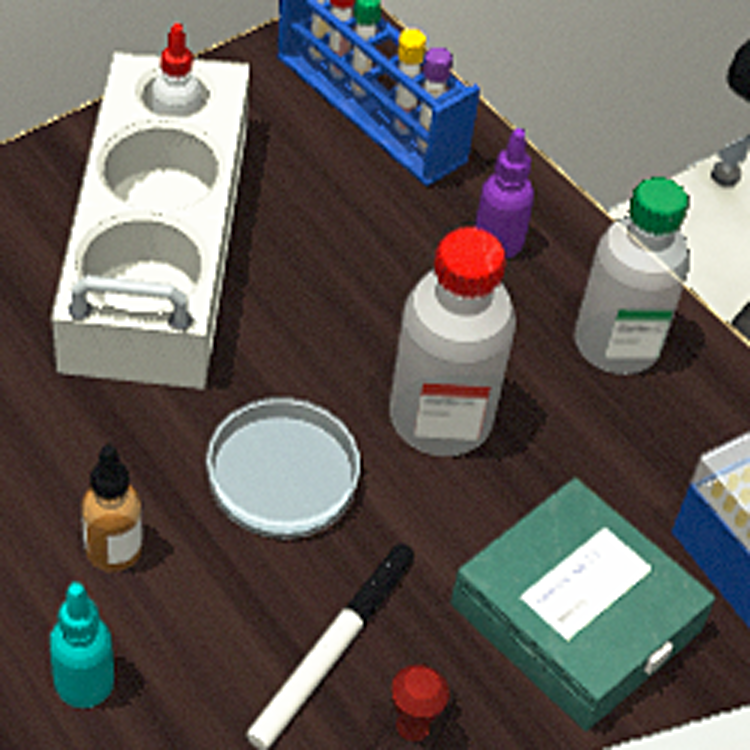

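View pics/wrist0.png

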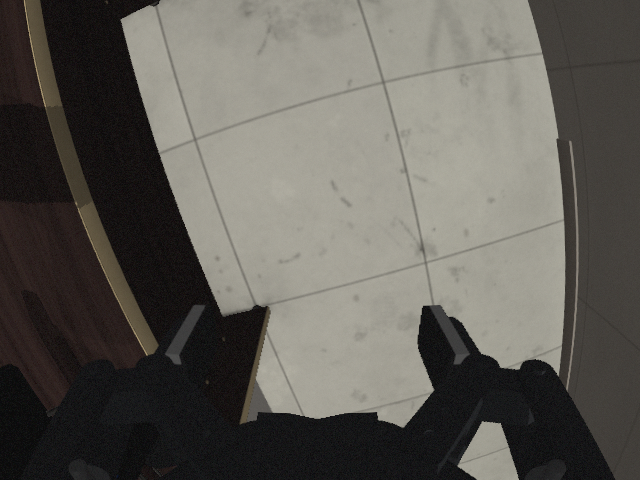

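The candidates, as pixels in the top view unless marked:
- **Larger bottle:** of the two screw-cap bottles, the red-capped one at (403,314) is 139 mm high, so this is it.
- **Smaller bottle:** the green-capped one at (473,323) is 119 mm high.
- **Dropper:** the only amber bottle is at (284,296), scene (307,313).
- **Used bottle:** the white one with the red nozzle in the carrier at (397,160). The purple and turquoise ones are decoys.

The crops confirm all of these. I'll raise the arm above the monitor first.

jog_arm([
  [[0, 0, -50], [0, 0, 0], 85],
  [[0, 0, -100], [0, 0, 0], 85],
  [[0, 0, -150], [0, 0, 0], 85],
  [[0, 0, -200], [0, 0, 0], 85],
  [[0, 0, -250], [0, 0, 0], 85],
  [[0, 0, -270], [0, 0, 0], 85],
  [[0, 0, -270], [0, 0, 0], 85],
  [[0, 0, -270], [0, 0, 0], 85],
  [[0, 0, -270], [0, 0, 0], 85],
  [[0, 0, -270], [0, 0, 0], 85],
])

```text
time: 1.4
eef_pos: [174.4, 600.2, 500.1]
eef_rot: [-179.9, -0.0, 163.8]
force: [-0.9, 0.6, 0.1]
gripper_width: 0.996
```

```bash
cat >> h.py <<'E'
def rel(wps):
    """world waypoints [x,y,z,(yaw)] -> tool shift + rotvec"""
    o=ctrl.get_obs(); p=o['eef_pos']; Rm=R.from_euler('xyz',o['eef_rot'],degrees=True)
    print('t',round(o['time'],2),'pos',p.round(1),'rot',o['eef_rot'].round(2),'F',o['force'].round(1),'w',round(o['gripper_width']*85.4,1))
    for w in wps:
        s=Rm.inv().apply(np.array(w[:3])-p); 
        r=(Rm.inv()*R.from_euler('xyz',[180,0,w[3]],degrees=True)).as_rotvec(degrees=True)
        print(np.array(w).round(0),'->',s.round(1),r.round(1))
E
python3 - <<'E'
from h import *
w=[]
r=625
for a in np.linspace(73.8,-5,15)[1:]: w.append([r*np.cos(np.radians(a)),r*np.sin(np.radians(a)),500,163.8-24.8*(73.8-a)/78.8])
rel(w)
E
```

```text
t 1.4 pos [174.4 600.2 500.1] rot [-1.7989e+02 -1.0000e-02  1.6380e+02] F [-0.9  0.6  0.1] w 85.1
[232. 580. 500. 162.] -> [-61.3  -3.1   0.1] [-0.1 -0.   1.8]
[288. 555. 500. 160.] -> [-1.22e+02 -1.21e+01  1.00e-01] [-0.1 -0.   3.5]
[341. 524. 500. 158.] -> [-181.5  -27.     0.2] [-0.1 -0.   5.3]
[391. 488. 500. 157.] -> [-2.393e+02 -4.770e+01  2.000e-01] [-0.1 -0.   7.1]
[437. 447. 500. 155.] -> [-2.948e+02 -7.390e+01  2.000e-01] [-0.1 -0.   8.9]
[479. 402. 500. 153.] -> [-3.474e+02 -1.055e+02  3.000e-01] [-0.1 -0.  10.6]
[516. 353. 500. 151.] -> [-3.967e+02 -1.421e+02  3.000e-01] [-0.1  0.  12.4]
[548. 301. 500. 150.] -> [-4.422e+02 -1.833e+02  4.000e-01] [-0.1  0.  14.2]
[575. 246. 500. 148.] -> [-483.3 -228.8    0.5] [-0.1  0.  15.9]
[596. 188. 500. 146.] -> [-519.9 -278.1    0.6] [-0.1  0.  17.7]
[612. 129. 500. 144.] -> [-551.4 -330.8    0.7] [-0.1  0.  19.5]
[621.  68. 500. 143.] -> [-577.6 -386.3    0.8] [-0.1  0.  21.3]
[625.   7. 500. 141.] -> [-598.2 -444.1    0.9] [-0.1  0.  23. ]
[623. -54. 500. 139.] -> [-613.1 -503.6    1. ] [-0.1  0.  24.8]
```

jog_arm([
  [[-60, -3, 0], [0, 0, 2], 85],
  [[-120, -12, 0], [0, 0, 4], 85],
  [[-180, -27, 0], [0, 0, 6], 85],
  [[-238, -47, 0], [0, 0, 8], 85],
  [[-292, -73, 0], [0, 0, 10], 85],
  [[-345, -105, 0], [0, 0, 12], 85],
  [[-394, -141, 0], [0, 0, 14], 85],
  [[-439, -182, 0], [0, 0, 16], 85],
  [[-480, -227, 0], [0, 0, 18], 85],
  [[-518, -275, 0], [0, 0, 20], 85],
])

```text
time: 2.65
eef_pos: [595.9, 189.8, 500.1]
eef_rot: [-179.9, 0.0, 143.7]
force: [1.0, 0.8, 0.4]
gripper_width: 0.992
```

Run:
```python
from h import *
rel([[621,68,500,139],[625,0,450,139],[635,-120,350,139],[642,-236,230,139],[642,-236,180,139]])
```

```text
t 2.65 pos [595.9 189.8 500.1] rot [-179.86    0.    143.73] F [1.  0.8 0.4] w 84.7
[621  68 500 139] -> [-92.3 -83.3   0.3] [-0.1  0.   4.7]
[625   0 450 139] -> [-135.7 -135.6   50.4] [-0.1  0.   4.7]
[ 635 -120  350  139] -> [-214.8 -226.2  150.6] [-0.1  0.   4.7]
[ 642 -236  230  139] -> [-289.  -315.3  270.8] [-0.1  0.   4.7]
[ 642 -236  180  139] -> [-289.  -315.2  320.8] [-0.1  0.   4.7]
```

jog_arm([
  [[-46, -42, 0], [0, 0, 2], 60],
  [[-90, -84, 0], [0, 0, 3], 60],
  [[-130, -126, 30], [0, 0, 5], 60],
  [[-170, -170, 80], [0, 0, 5], 60],
  [[-205, -212, 125], [0, 0, 5], 60],
  [[-240, -255, 170], [0, 0, 5], 60],
  [[-270, -290, 215], [0, 0, 5], 60],
  [[-289, -315, 260], [0, 0, 5], 60],
  [[-289, -315, 300], [0, 0, 5], 60],
  [[-289, -315, 300], [0, 0, 5], 60],
])

```text
time: 3.9
eef_pos: [640.3, -236.1, 196.5]
eef_rot: [-179.7, -0.4, 138.6]
force: [-0.1, -0.2, 1.3]
gripper_width: 0.699
```

```bash
cat >> h.py <<'E'
def tool():
    o=ctrl.get_obs(); T=np.eye(4); T[:3,:3]=R.from_euler('xyz',o['eef_rot'],degrees=True).as_matrix(); T[:3,3]=o['eef_pos']; return T
def fish(name):
    """wrist: grab, undistort-free cloud in world"""
    T=tool(); f=save('wrist',name)
    d=f['z_map'].astype(float); v,u=np.mgrid[0:480,0:640]
    a=(u-f['cx'])/f['fx']; b=(v-f['cy'])/f['fy']; th=np.hypot(a,b)+1e-9; t=np.tan(th)/th
    P=np.stack([a*t*d,-b*t*d,-d,np.ones_like(d)],-1)@(T@f['mount']).T
    P=P[...,:3]; P[d==0]=np.nan; return f,P
def fit(q):
    A=np.c_[q[:,:2],np.ones(len(q))];b=-(q[:,:2]**2).sum(1)
    s=np.linalg.lstsq(A,b,rcond=None)[0];c=-s[:2]/2;return c.round(1),np.sqrt(c@c-s[2]).round(1)
E
python3 - <<'E'
from h import *
rel([])
f,P=fish('w1'); np.save('pics/w1P.npy',P)
E
```

```text
t 3.9 pos [ 640.3 -236.1  196.5] rot [-179.73   -0.44  138.63] F [-0.1 -0.2  1.3] w 59.7
```

View pics/w1.png

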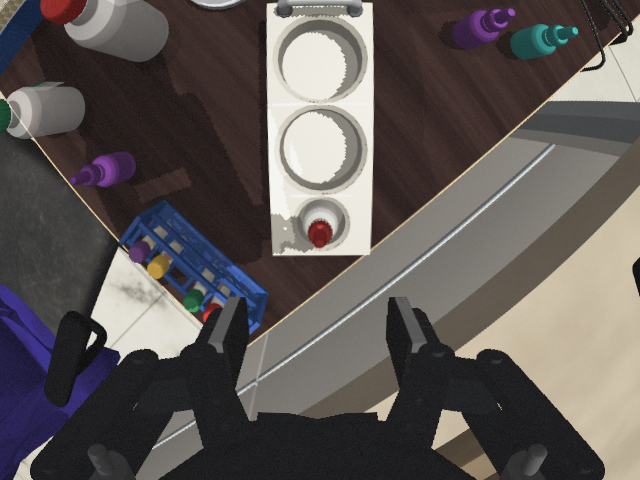

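The used bottle's tip is at (320,235), in the carrier's pocket at (321,220). The three pockets are in line, and the handle is at (320,5).

Run:
```python
from h import *
P=np.load('pics/w1P.npy')
def box(u0,v0,u1,v1,zl,zh):
    q=P[v0:v1,u0:u1].reshape(-1,3);q=q[~np.isnan(q[:,0])];return q[(q[:,2]>zl)&(q[:,2]<zh)]
for z in((64,70),(70,77),(77,88),(88,102)):
    q=box(295,195,345,250,*z); print(z,len(q),q.mean(0).round(1),fit(q) if len(q)>10 else '')
q=box(262,30,380,265,44,52); r=cv2.minAreaRect(q[:,:2].astype(np.float32)); print(r, np.median(q[:,2]))
q=box(262,0,380,265,44,52); r=cv2.minAreaRect(q[:,:2].astype(np.float32)); print(r)
q=box(270,110,380,192,0,30);print('mid floor',len(q),q.mean(0),fit(q))
# pocket edges: points on walls
for b in((265,20,378,104),(268,108,378,193),(285,192,360,255)):
    q=box(*b,12,40);print('wall',len(q),fit(q))
print('desk',P[100:110,390:420].reshape(-1,3).mean(0))
q=box(266,0,372,16,60,85);print('handle',q.mean(0),q.max(0))
```

```text
(64, 70) 33 [ 639.3 -233.2   67.7] (array([ 644.4, -238.3]), np.float64(9.2))
(70, 77) 79 [ 639.9 -234.5   73.9] (array([ 643.9, -237.6]), np.float64(8.8))
(77, 88) 248 [ 641.6 -235.3   79.8] (array([ 643.6, -237.4]), np.float64(6.7))
(88, 102) 163 [ 641.7 -236.5   96.3] (array([ 642.3, -237. ]), np.float64(3.2))
((594.9617919921875, -194.40634155273438), (82.69853210449219, 184.337158203125), 49.099769592285156) 48.82546388857469
((586.2013549804688, -186.78570556640625), (82.76941680908203, 207.62986755371094), 49.16741943359375)
mid floor 5336 [ 603.50262438 -194.59237651    9.46326245] (array([ 608.3, -190.4]), np.float64(29.6))
wall 889 (array([ 543.5, -149.9]), np.float64(32.8))
wall 817 (array([ 598.8, -197.6]), np.float64(32.8))
wall 373 (array([ 646.8, -239.3]), np.float64(18.0))
desk [nan nan nan]
handle [ 514.8495115  -125.56305959   73.47097068] [ 535.43176947 -100.02143608   78.63913293]
```

Run:
```python
from h import *
rel([[643.4,-237.2,120,139.1],[643.4,-237.2,54,139.1]])
```

```text
t 3.95 pos [ 641.7 -235.7  199.7] rot [-179.82   -0.18  138.68] F [-1.1  0.1  0.6] w 60.1
[ 643. -237.  120.  139.] -> [-2.5  0.3 79.7] [-0.2 -0.2 -0.4]
[ 643. -237.   54.  139.] -> [ -2.7   0.5 145.7] [-0.2 -0.2 -0.4]
```

jog_arm([
  [[-2, 0, 40], [0, 0, 0], 50],
  [[-2.5, 0.4, 80], [0, 0, 0], 50],
  [[-2.6, 0.4, 115], [0, 0, -0.4], 50],
  [[-2.6, 0.4, 135], [-0.2, -0.2, -0.4], 50],
  [[-2.6, 0.4, 146], [-0.2, -0.2, -0.4], 50],
  [[-2.6, 0.4, 146], [-0.2, -0.2, -0.4], 50],
  [[-2.6, 0.4, 146], [-0.2, -0.2, -0.4], 15],
  [[-2.6, 0.4, 146], [-0.2, -0.2, -0.4], 10],
  [[-2.6, 0.4, 146], [-0.2, -0.2, -0.4], 10],
  [[-2.6, 0.4, 146], [-0.2, -0.2, -0.4], 10],
], squeeze=30)

```text
time: 5.2
eef_pos: [644.0, -237.4, 55.0]
eef_rot: [179.9, 0.1, 139.1]
force: [0.9, 1.7, 6.4]
gripper_width: 0.232
```

Run:
```python
from h import *
f,P=fish('w2');rel([])
```

```text
t 5.25 pos [ 644.  -237.4   55. ] rot [1.7993e+02 1.5000e-01 1.3908e+02] F [-0.3  1.2  6.1] w 20.3
```

View pics/w2.png

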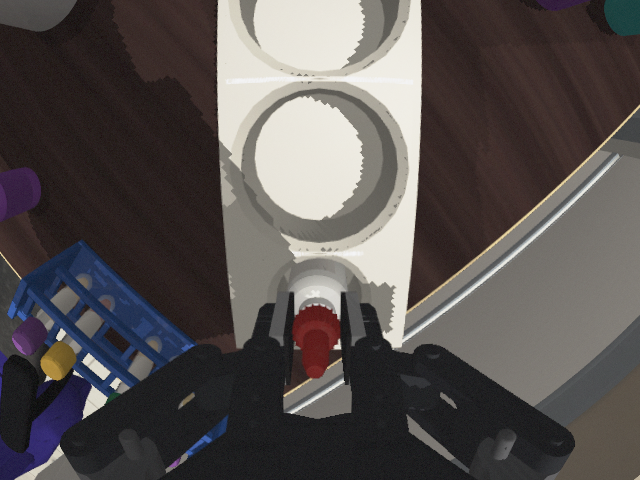

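jog_arm([
  [[0, 0, 0], [0, 0, 0], 10],
  [[0, 0, -20], [0, 0, 0], 10],
  [[0, 0, -50], [0, 0, 0], 10],
  [[0, 0, -90], [0, 0, 0], 10],
  [[0, 0, -115], [0, 0, 0], 10],
  [[0, 0, -115], [0, 0, 0], 10],
  [[0, 0, -115], [0, 0, 0], 10],
  [[0, 0, -115], [0, 0, 0], 10],
  [[0, 0, -115], [0, 0, 0], 10],
  [[0, 0, -115], [0, 0, 0], 10],
])

```text
time: 6.5
eef_pos: [643.6, -237.3, 169.5]
eef_rot: [179.9, 0.1, 139.1]
force: [-0.0, 0.5, -0.8]
gripper_width: 0.235
```

Run:
```python
from h import *
f,P=fish('w3');np.save('pics/w3P.npy',P)
rel([[410,-151.6,170,139.1]])
```

```text
t 6.55 pos [ 643.6 -237.3  169.7] rot [1.7994e+02 1.2000e-01 1.3908e+02] F [ 0.6 -0.2 -0.8] w 20.1
[ 410. -152.  170.  139.] -> [232.7 -88.3  -0.9] [ 0.1  0.1 -0. ]
```

View pics/w3.png

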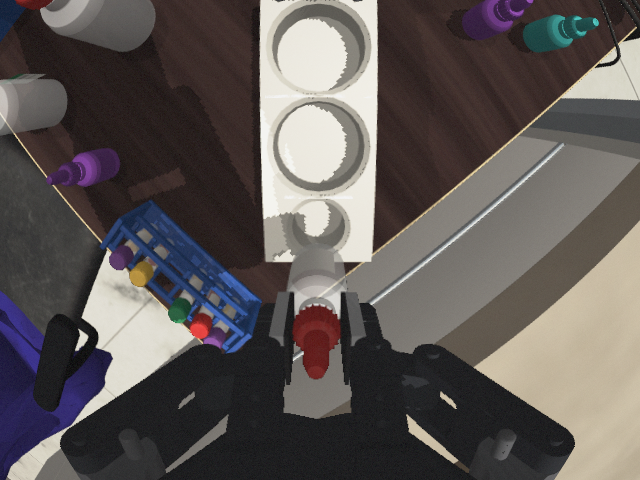

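The bottle is held and the narrow pocket at (318,220) is empty. Next I'll move over the dish.

jog_arm([
  [[35, -13, 0], [0, 0, 0], 10],
  [[85, -32, 0], [0, 0, 0], 10],
  [[135, -51, 0], [0, 0, 0], 10],
  [[180, -68, 0], [0, 0, 0], 10],
  [[215, -82, 0], [0, 0, 0], 10],
  [[233, -88, 0], [0, 0, 0], 10],
  [[233, -88, 30], [0, 0, 0], 10],
  [[233, -88, 60], [0, 0, 0], 10],
  [[233, -88, 60], [0, 0, 0], 10],
  [[233, -88, 60], [0, 0, 0], 10],
])

```text
time: 7.8
eef_pos: [410.4, -151.4, 109.8]
eef_rot: [179.9, 0.2, 139.1]
force: [0.1, 0.2, -0.8]
gripper_width: 0.234
```

Run:
```python
from h import *
f,P=fish('w4');np.save('pics/w4P.npy',P)
S=save('scene','s4')
crop('s4','s4c',200,150,480,350,2.8)
rel([[410,-151.6,50,139.1]])
```

```text
t 7.9 pos [ 410.5 -151.4  110.1] rot [179.92   0.21 139.08] F [-0.2 -0.1  0.7] w 19.3
[ 410. -152.   50.  139.] -> [ 0.5 -0.6 60.1] [ 0.1  0.2 -0. ]
```

View pics/w4.png

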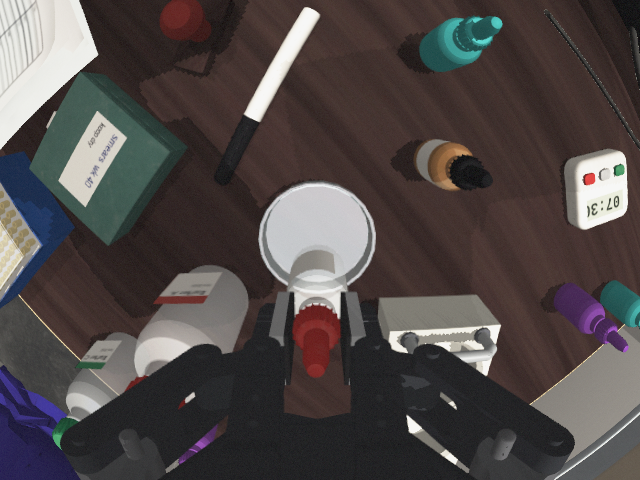

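View pics/s4c.png

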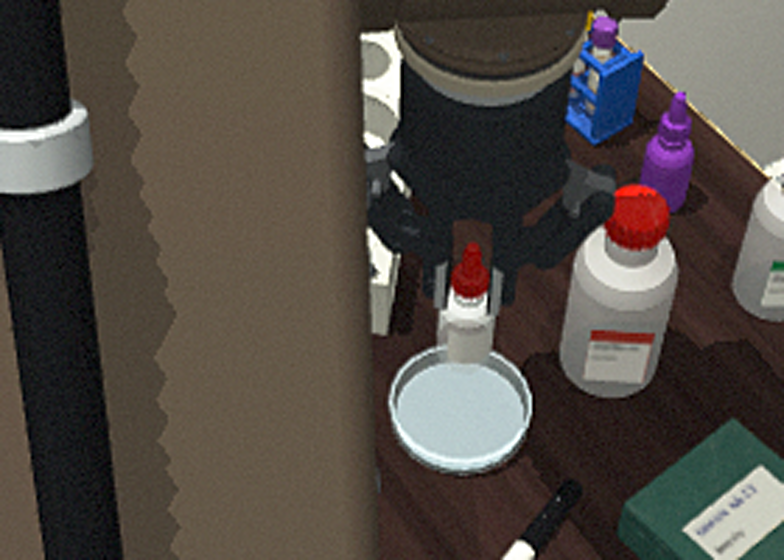

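Run:
```python
from h import *
P=np.load('pics/w4P.npy')
q=P[175:300,250:385].reshape(-1,3);q=q[~np.isnan(q[:,0])]
r=q[(q[:,2]>11)&(q[:,2]<19)];print(len(r),fit(r),r.min(0),r.max(0),cv2.minEnclosingCircle(r[:,:2].astype(np.float32)))
```

```text
1422 (array([ 410.1, -151.6]), np.float64(38.0)) [ 370.87570388 -191.43939825   11.00530811] [ 450.09642237 -112.08659733   18.98693836] ((410.443359375, -151.89834594726562), 39.905296325683594)
```

Dish centre is (410.3,-151.7), directly under the tool. Now lower slowly.

jog_arm([
  [[0, 0, 20], [0, 0, 0], 10],
  [[0, 0, 40], [0, 0, 0], 10],
  [[0, 0, 50], [0, 0, 0], 10],
  [[0, 0, 54], [0, 0, 0], 10],
  [[0, 0, 56], [0, 0, 0], 10],
  [[0, 0, 58], [0, 0, 0], 10],
  [[0, 0, 59], [0, 0, 0], 10],
  [[0, 0, 59.5], [0, 0, 0], 10],
  [[0, 0, 59.5], [0, 0, 0], 10],
  [[0, 0, 59.5], [0, 0, 0], 10],
])

```text
time: 9.15
eef_pos: [410.8, -151.5, 50.6]
eef_rot: [179.9, 0.2, 139.1]
force: [-0.3, -0.2, -0.5]
gripper_width: 0.236
```

jog_arm([
  [[0, 0, 0.5], [0, 0, 0], 10],
  [[0, 0, 1], [0, 0, 0], 10],
  [[0, 0, 1.5], [0, 0, 0], 10],
  [[0, 0, 1.5], [0, 0, 0], 10],
  [[0, 0, 1.5], [0, 0, 0], 10],
  [[0, 0, 1.5], [0, 0, 0], 10],
  [[0, 0, 1.5], [0, 0, 0], 10],
  [[0, 0, 1.5], [0, 0, 0], 10],
  [[0, 0, 1.5], [0, 0, 0], 10],
  [[0, 0, 1.5], [0, 0, 0], 10],
])

```text
time: 10.4
eef_pos: [411.4, -151.8, 49.9]
eef_rot: [179.9, 0.3, 139.1]
force: [-0.4, -0.0, 13.9]
gripper_width: 0.236
```

Run:
```python
from h import *
S=save('scene','s5'); crop('s5','s5c',310,210,410,310,6)
rel([])
```

```text
t 10.45 pos [ 411.4 -151.9   49.9] rot [179.89   0.34 139.08] F [ 0.2  0.3 14.7] w 20.0
```

View pics/s5c.png

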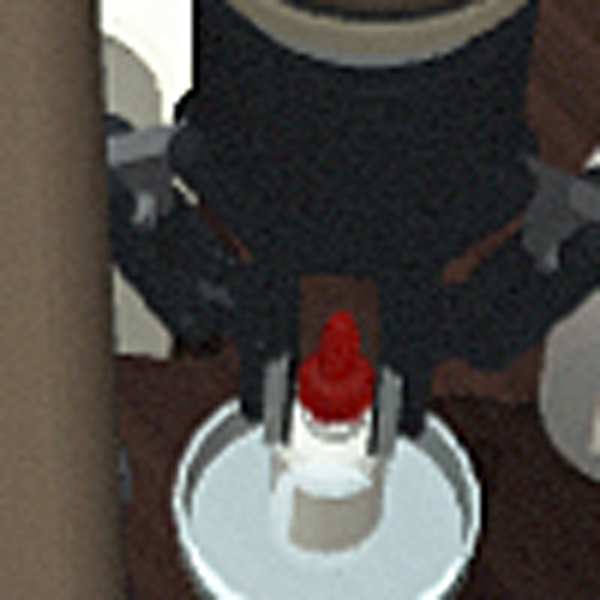

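Contact, 14 N. I'll ease off, open and retreat.

jog_arm([
  [[0, 0, -0.7], [0, 0, 0], 10],
  [[0, 0, -0.7], [0, 0, 0], 10],
  [[0, 0, -0.7], [0, 0, 0], 30],
  [[0, 0, -0.7], [0, 0, 0], 45],
  [[0, 0, -0.7], [0, 0, 0], 55],
  [[0, 0, -0.7], [0, 0, 0], 55],
  [[0, 0, -20], [0, 0, 0], 55],
  [[0, 0, -60], [0, 0, 0], 55],
  [[0, 0, -110], [0, 0, 0], 55],
  [[0, 0, -140], [0, 0, 0], 55],
])

```text
time: 11.7
eef_pos: [410.7, -151.6, 192.0]
eef_rot: [179.9, 0.5, 139.1]
force: [0.9, 0.8, 0.3]
gripper_width: 0.644
```

Run:
```python
from h import *
S=save('scene','s6'); crop('s6','s6c',300,190,460,310,5)
f,P=fish('w6');np.save('pics/w6P.npy',P)
rel([[394.5,-246,230,139.1],[394.5,-246,111,139.1]])
```

```text
t 11.8 pos [ 411.5 -151.9  192.6] rot [179.83   0.64 139.09] F [ 0.1  0.3 -0.6] w 55.1
[ 394. -246.  230.  139.] -> [-49.2 -82.1 -37.1] [ 0.2  0.6 -0. ]
[ 394. -246.  111.  139.] -> [-47.9 -82.5  81.9] [ 0.2  0.6 -0. ]
```

View pics/s6c.png

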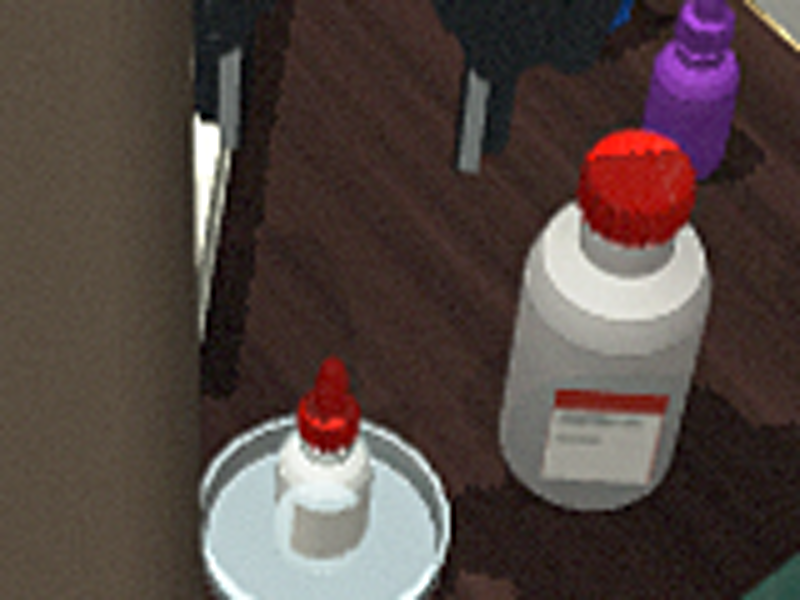

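View pics/w6.png

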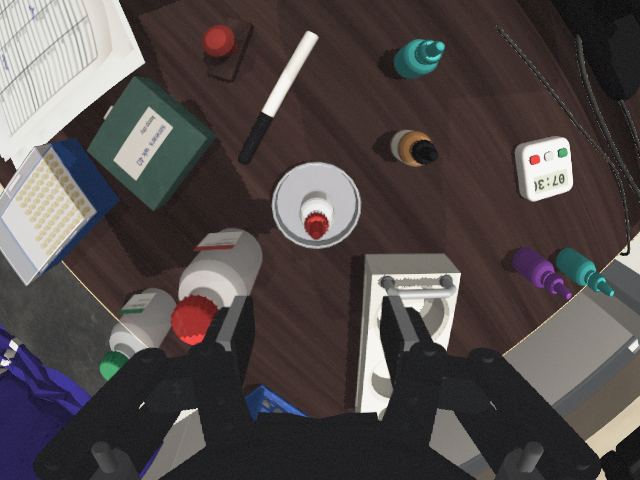

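The used bottle stands upright in the dish at scene (366,290). Next is the red-capped large bottle at wrist (220,275).

Run:
```python
from h import *
P=np.load('pics/w6P.npy').reshape(-1,3);P=P[~np.isnan(P[:,0])]
def near(c,r,zl,zh): return P[(np.hypot(P[:,0]-c[0],P[:,1]-c[1])<r)&(P[:,2]>zl)&(P[:,2]<zh)]
for z in((20,80),(122,134),(134,145)):
    q=near((394.5,-246),32,*z);print('L',z,len(q),fit(q),q.mean(0))
for z in((20,70),(103,114),(114,125)):
    q=near((383,-361),28,*z);print('S',z,len(q),fit(q) if len(q)>9 else '')
for z in((5,40),(58,68)):
    q=near((420,-54),18,*z);print('A',z,len(q),fit(q))
```

```text
L (20, 80) 1784 (array([ 394.4, -246.9]), np.float64(28.5)) [ 387.21898024 -224.84123638   53.06786941]
L (122, 134) 351 (array([ 393.9, -245.7]), np.float64(15.2)) [ 387.45039339 -234.60423339  128.41959691]
L (134, 145) 1273 (array([ 392.1, -244.8]), np.float64(10.6)) [ 391.5600697  -244.23667836  138.62676897]
S (20, 70) 1533 (array([ 382.4, -362.1]), np.float64(25.3))
S (103, 114) 192 (array([ 383.2, -361.3]), np.float64(12.0))
S (114, 125) 329 (array([ 381. , -360.5]), np.float64(8.6))
A (5, 40) 268 (array([421.5, -55. ]), np.float64(14.3))
A (58, 68) 93 (array([421.8, -54.6]), np.float64(8.9))
```

Run:
```python
from h import *
rel([[394.3,-246.3,190,139.1],[394.3,-246.3,111,139.1]])
```

```text
t 11.8 pos [ 411.5 -151.9  192.6] rot [179.83   0.64 139.09] F [ 0.1  0.3 -0.6] w 55.1
[ 394. -246.  190.  139.] -> [-48.8 -82.6   2.9] [ 0.2  0.6 -0. ]
[ 394. -246.  111.  139.] -> [-47.9 -82.8  81.9] [ 0.2  0.6 -0. ]
```

jog_arm([
  [[-25, -40, 0], [0.2, 0.6, 0], 65],
  [[-48.8, -82.6, 2], [0.2, 0.6, 0], 65],
  [[-48.8, -82.6, 3], [0.2, 0.6, 0], 65],
  [[-48.5, -82.7, 30], [0.2, 0.6, 0], 65],
  [[-48, -82.8, 60], [0.2, 0.6, 0], 65],
  [[-47.9, -82.8, 76], [0.2, 0.6, 0], 65],
  [[-47.9, -82.8, 82], [0.2, 0.6, 0], 65],
  [[-47.9, -82.8, 82], [0.2, 0.6, 0], 65],
  [[-47.9, -82.8, 82], [0.2, 0.6, 0], 35],
  [[-47.9, -82.8, 82], [0.2, 0.6, 0], 25],
], squeeze=60)

```text
time: 13.05
eef_pos: [394.7, -246.5, 111.6]
eef_rot: [-180.0, 0.1, 139.1]
force: [0.1, 0.4, 13.5]
gripper_width: 0.367
```

jog_arm([
  [[0, 0, 0], [0, 0, 0], 20],
  [[0, 0, 0], [0, 0, 0], 20],
  [[0, 0, 0], [0, 0, 0], 20],
  [[0, 0, 0], [0, 0, 0], 20],
  [[0, 0, 0], [0, 0, 0], 20],
  [[0, 0, -5], [0, 0, 0], 20],
  [[0, 0, -15], [0, 0, 0], 20],
  [[0, 0, -35], [0, 0, 0], 20],
  [[0, 0, -60], [0, 0, 0], 20],
  [[0, 0, -80], [0, 0, 0], 20],
])

```text
time: 14.3
eef_pos: [394.5, -246.3, 193.1]
eef_rot: [-180.0, 0.2, 139.1]
force: [-0.2, 0.1, -0.5]
gripper_width: 0.36
```

Run:
```python
from h import *
S=save('scene','s7'); crop('s7','s7c',300,100,500,300,3)
f,P=fish('w7');np.save('pics/w7P.npy',P)
rel([[543.5,-149.7,240,139.1],[543.5,-149.7,119,139.1]])
```

```text
t 14.4 pos [ 395.1 -246.7  193.7] rot [-179.98    0.35  139.09] F [-0.9 -1.  -1.9] w 31.6
[ 544. -150.  240.  139.] -> [-48.9 170.5 -46.1] [-0.   0.3 -0. ]
[ 544. -150.  119.  139.] -> [-48.2 170.6  74.9] [-0.   0.3 -0. ]
```

View pics/s7c.png

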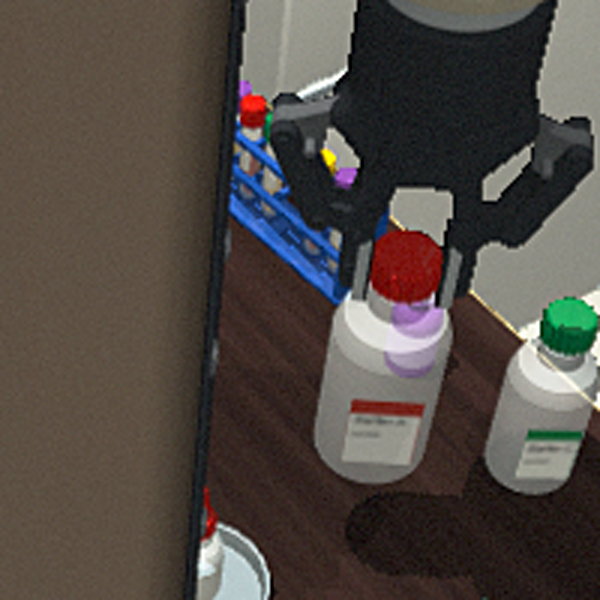

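View pics/w7.png

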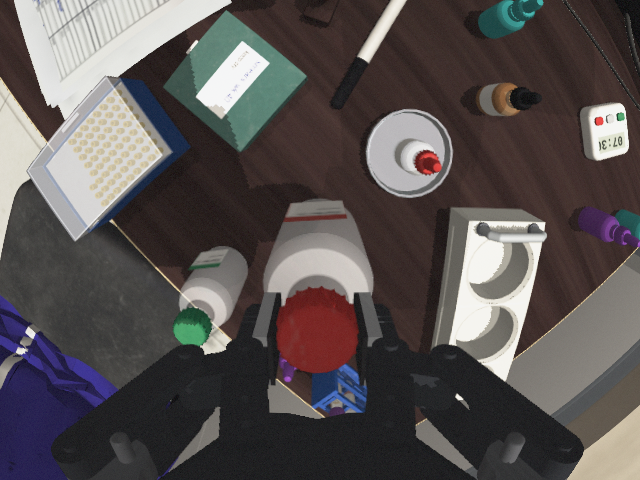

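jog_arm([
  [[-2, 5, -35], [0, 0.3, 0], 20],
  [[-10, 35, -46], [0, 0.3, 0], 20],
  [[-22, 80, -46], [0, 0.3, 0], 20],
  [[-36, 125, -46], [0, 0.3, 0], 20],
  [[-46, 158, -46], [0, 0.3, 0], 20],
  [[-48.9, 170.5, -46], [0, 0.3, 0], 20],
  [[-48.9, 170.5, -30], [0, 0.3, 0], 20],
  [[-48.5, 170.5, -5], [0, 0.3, 0], 20],
  [[-48.5, 170.5, 3], [0, 0.3, 0], 20],
  [[-48.5, 170.5, 3], [0, 0.3, 0], 20],
])

```text
time: 15.65
eef_pos: [542.7, -150.2, 190.4]
eef_rot: [-179.9, -0.0, 139.0]
force: [0.1, -0.4, -1.1]
gripper_width: 0.362
```

Run:
```python
from h import *
f,P=fish('w8');np.save('pics/w8P.npy',P)
T=save('top','t8');crop('t8','t8c',280,120,460,300,3)
rel([[543.5,-149.7,130,139.1],[543.5,-149.7,119,139.1]])
P=P.reshape(-1,3);P=P[~np.isnan(P[:,0])]
q=P[(np.hypot(P[:,0]-543.5,P[:,1]+149.7)<34)&(P[:,2]>80)&(P[:,2]<150)]
for z in((80,100),(100,120),(120,140),(140,160)):
    s=q[(q[:,2]>z[0])&(q[:,2]<z[1])]
    if len(s)>20:print(z,len(s),fit(s))
```

```text
t 15.75 pos [ 543.4 -150.1  191.5] rot [-1.7999e+02  9.0000e-02  1.3906e+02] F [-0.4 -0.1 -1.7] w 31.2
[ 544. -150.  130.  139.] -> [ 0.3  0.4 61.5] [-0.   0.1 -0. ]
[ 544. -150.  119.  139.] -> [ 0.3  0.4 72.5] [-0.   0.1 -0. ]
(80, 100) 112 (array([ 544.6, -150.8]), np.float64(27.7))
(100, 120) 479 (array([ 538.9, -146.5]), np.float64(24.5))
(120, 140) 751 (array([ 537.4, -145.5]), np.float64(22.9))
(140, 160) 614 (array([ 538.1, -146.1]), np.float64(23.0))
```

View pics/w8.png

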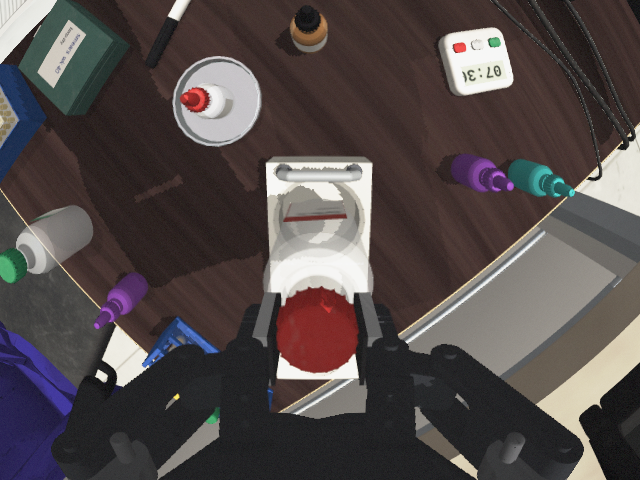

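jog_arm([
  [[0, 0.4, 12], [0, 0, 0], 20],
  [[0.3, 0.4, 24], [0, 0, 0], 20],
  [[0.3, 0.4, 32], [0, 0, 0], 20],
  [[0.3, 0.4, 39], [0, 0, 0], 20],
  [[0.3, 0.4, 46], [0, 0, 0], 20],
  [[0.3, 0.4, 53], [0, 0, 0], 20],
  [[0.3, 0.4, 59], [0, 0, 0], 20],
  [[0.3, 0.4, 64], [0, 0, 0], 20],
  [[0.3, 0.4, 67], [0, 0, 0], 20],
  [[0.3, 0.4, 68], [0, 0, 0], 20],
])

```text
time: 17.0
eef_pos: [543.5, -149.7, 123.4]
eef_rot: [-180.0, 0.1, 139.1]
force: [0.5, 0.2, -1.2]
gripper_width: 0.365
```

Entered freely. Now lower to contact.

jog_arm([
  [[0, 0, 1.5], [0, 0, 0], 20],
  [[0, 0, 2.5], [0, 0, 0], 20],
  [[0, 0, 3.5], [0, 0, 0], 20],
  [[0, 0, 4], [0, 0, 0], 20],
  [[0, 0, 4.5], [0, 0, 0], 20],
  [[0, 0, 4.5], [0, 0, 0], 20],
  [[0, 0, 4.5], [0, 0, 0], 20],
  [[0, 0, 4.5], [0, 0, 0], 20],
  [[0, 0, 4.5], [0, 0, 0], 20],
  [[0, 0, 4.5], [0, 0, 0], 20],
])

```text
time: 18.25
eef_pos: [543.9, -149.8, 119.8]
eef_rot: [180.0, 0.2, 139.1]
force: [-2.2, 0.2, 8.6]
gripper_width: 0.361
```

jog_arm([
  [[0, 0, -0.4], [0, 0, 0], 20],
  [[0, 0, -0.4], [0, 0, 0], 35],
  [[0, 0, -0.4], [0, 0, 0], 45],
  [[0, 0, -0.4], [0, 0, 0], 60],
  [[0, 0, -0.4], [0, 0, 0], 60],
  [[0, 0, -0.4], [0, 0, 0], 60],
  [[0, 0, -20], [0, 0, 0], 60],
  [[0, 0, -60], [0, 0, 0], 60],
  [[0, 0, -100], [0, 0, 0], 60],
  [[0, 0, -110], [0, 0, 0], 60],
])

```text
time: 19.5
eef_pos: [544.2, -149.9, 232.2]
eef_rot: [179.9, 0.4, 139.1]
force: [0.3, -0.1, -0.7]
gripper_width: 0.704
```

Run:
```python
from h import *
f,P=fish('w9');np.save('pics/w9P.npy',P)
rel([[421.6,-54.6,230,139.1],[421.6,-54.6,150,139.1],[421.6,-54.6,46,139.1]])
P=P.reshape(-1,3);P=P[~np.isnan(P[:,0])]
for z in((55,90),(125,141),(141,155)):
    q=P[(np.hypot(P[:,0]-543.5,P[:,1]+149.7)<31)&(P[:,2]>z[0])&(P[:,2]<z[1])];print(z,len(q),fit(q) if len(q)>9 else '',q[:,2].max())
for z in((5,40),(58,68)):
    q=P[(np.hypot(P[:,0]-421,P[:,1]+54)<18)&(P[:,2]>z[0])&(P[:,2]<z[1])];print('A',z,len(q),fit(q))
```

```text
t 19.55 pos [ 544.1 -149.8  232. ] rot [179.93   0.35 139.07] F [0.3 0.  1.2] w 60.3
[422. -55. 230. 139.] -> [154.9  -8.3   1. ] [ 0.1  0.3 -0. ]
[422. -55. 150. 139.] -> [155.4  -8.4  81. ] [ 0.1  0.3 -0. ]
[422. -55.  46. 139.] -> [156.   -8.6 185. ] [ 0.1  0.3 -0. ]
(55, 90) 443 (array([ 541.1, -146.9]), np.float64(24.0)) 89.94177796538645
(125, 141) 201 (array([ 544.7, -149.6]), np.float64(16.3)) 140.94386435344546
(141, 155) 1784 (array([ 543.4, -148.7]), np.float64(11.3)) 149.2099600678452
A (5, 40) 190 (array([421.7, -55. ]), np.float64(14.8))
A (58, 68) 64 (array([421.2, -55. ]), np.float64(8.6))
```

View pics/w9.png

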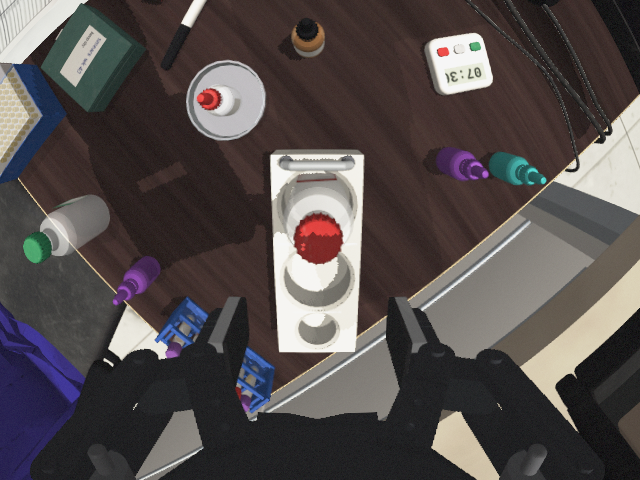

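The large bottle is seated, with its cap top at about 147 mm. Next is the amber dropper at wrist (307,40).

jog_arm([
  [[40, -2, 0], [0, 0.3, 0], 50],
  [[90, -5, 0], [0, 0.3, 0], 50],
  [[135, -7, 0], [0, 0.3, 0], 50],
  [[155, -8.5, 0], [0, 0.3, 0], 50],
  [[155, -8.5, 40], [0, 0.3, 0], 50],
  [[155.5, -8.5, 80], [0, 0.3, 0], 50],
  [[155.5, -8.5, 115], [0, 0.3, 0], 50],
  [[155.5, -8.5, 115], [0, 0.3, 0], 50],
  [[155.5, -8.5, 115], [0, 0.3, 0], 50],
  [[155.5, -8.5, 115], [0, 0.3, 0], 50],
])

```text
time: 20.8
eef_pos: [422.3, -54.9, 117.1]
eef_rot: [179.9, 0.2, 139.1]
force: [0.2, -0.5, 0.2]
gripper_width: 0.584
```

Run:
```python
from h import *
f,P=fish('w10')
rel([[421.5,-54.8,46,139.1]]); print(ctrl.get_obs()['q'].round(1))
P=P.reshape(-1,3);P=P[~np.isnan(P[:,0])]
for z in((5,40),(58,68),(70,92)):
    q=P[(np.hypot(P[:,0]-421,P[:,1]+54)<18)&(P[:,2]>z[0])&(P[:,2]<z[1])];print('A',z,len(q),fit(q))
```

```text
t 20.85 pos [422.2 -54.9 117.1] rot [1.7987e+02 1.6000e-01 1.3907e+02] F [ 0.1 -0.4 -0.1] w 50.2
[422. -55.  46. 139.] -> [ 0.8 -0.6 71.1] [ 0.1  0.2 -0. ]
[-1.630e+01  2.280e+01  1.235e+02  1.000e-01  3.360e+01 -6.550e+01]
A (5, 40) 545 (array([421.8, -54.8]), np.float64(14.5))
A (58, 68) 207 (array([421.9, -55. ]), np.float64(8.9))
A (70, 92) 675 (array([421.1, -54.4]), np.float64(5.2))
```

View pics/w10.png

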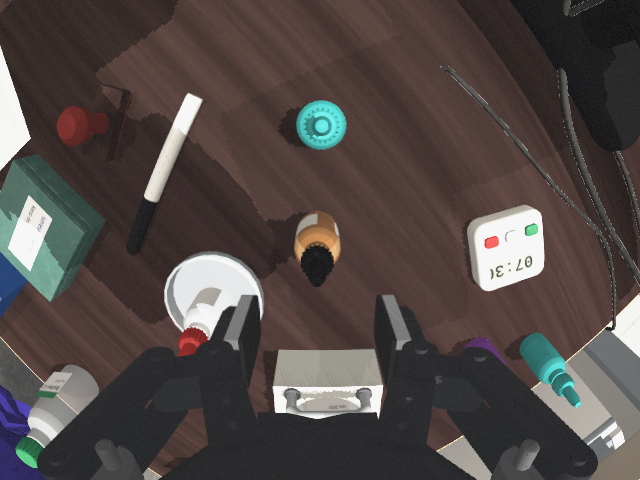

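The amber dropper is at (318,250), centred between the fingers. I'll descend and grip its collar.

jog_arm([
  [[0.5, -0.3, 20], [0, 0, 0], 45],
  [[0.6, -0.3, 40], [0, 0, 0], 45],
  [[0.6, -0.3, 58], [0, 0, 0], 45],
  [[0.6, -0.3, 68], [0, 0, 0], 45],
  [[0.6, -0.3, 71], [0, 0, 0], 45],
  [[0.6, -0.3, 71], [0, 0, 0], 45],
  [[0.6, -0.3, 71], [0, 0, 0], 20],
  [[0.6, -0.3, 71], [0, 0, 0], 10],
  [[0.6, -0.3, 71], [0, 0, 0], 10],
  [[0.6, -0.3, 71], [0, 0, 0], 10],
], squeeze=30)

```text
time: 22.1
eef_pos: [422.1, -54.7, 46.5]
eef_rot: [179.8, 0.2, 139.1]
force: [1.5, 1.9, 6.4]
gripper_width: 0.239
```

Run:
```python
from h import *
rel([]); f,P=fish('w11')
crop('w11','w11c',200,140,440,440,2)
```

```text
t 22.1 pos [422.1 -54.7  46.5] rot [179.85   0.21 139.07] F [1.5 1.9 6.4] w 20.4
```

View pics/w11c.png

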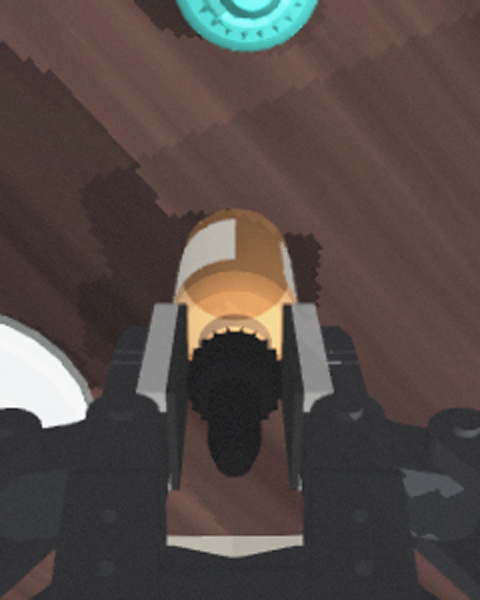

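jog_arm([
  [[0, 0, -10], [0, 0, 0], 10],
  [[0, 0, -40], [0, 0, 0], 10],
  [[0, 0, -80], [0, 0, 0], 10],
  [[0, 0, -125], [0, 0, 0], 10],
  [[0, 0, -170], [0, 0, 0], 10],
  [[0, 0, -185], [0, 0, 0], 10],
  [[0, 0, -185], [0, 0, 0], 10],
  [[0, 0, -185], [0, 0, 0], 10],
  [[0, 0, -185], [0, 0, 0], 10],
  [[0, 0, -185], [0, 0, 0], 10],
])

```text
time: 23.4
eef_pos: [421.1, -54.6, 230.9]
eef_rot: [179.9, 0.1, 139.1]
force: [0.7, 0.6, 0.0]
gripper_width: 0.237
```

Run:
```python
from h import *
rel([[644,-236.9,230,139.1],[644,-236.9,100,139.1],[644,-236.9,54,139.1]])
f,P=fish('w12')
```

```text
t 23.4 pos [421.1 -54.6 230.9] rot [1.7988e+02 1.4000e-01 1.3907e+02] F [0.7 0.6 0. ] w 20.2
[ 644. -237.  230.  139.] -> [-287.8    8.3    1.6] [ 0.1  0.1 -0. ]
[ 644. -237.  100.  139.] -> [-287.5    8.1  131.6] [ 0.1  0.1 -0. ]
[ 644. -237.   54.  139.] -> [-287.4    8.   177.6] [ 0.1  0.1 -0. ]
```

View pics/w12.png

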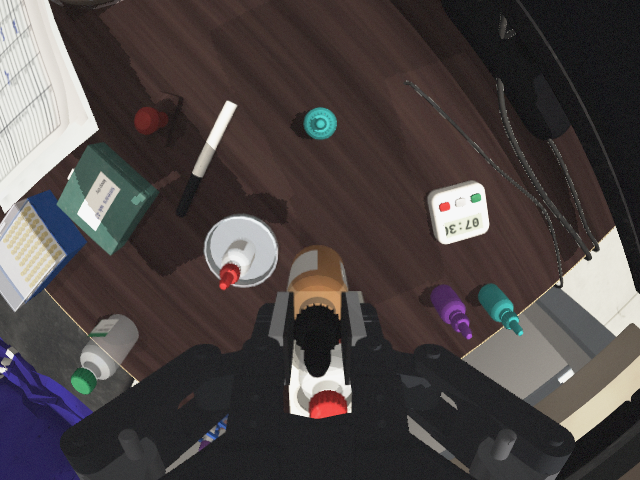

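The dropper is held upright. I'll carry it over the narrow pocket.

jog_arm([
  [[-40, 1, 0], [0, 0, 0], 10],
  [[-95, 3, 0], [0, 0, 0], 10],
  [[-150, 5, 0], [0, 0, 0], 10],
  [[-205, 6, 0], [0, 0, 0], 10],
  [[-255, 8, 0], [0, 0, 0], 10],
  [[-288, 8.2, 0], [0, 0, 0], 10],
  [[-288, 8.2, 30], [0, 0, 0], 10],
  [[-287.7, 8.2, 80], [0, 0, 0], 10],
  [[-287.5, 8.2, 115], [0, 0, 0], 10],
  [[-287.5, 8.2, 115], [0, 0, 0], 10],
])

```text
time: 24.7
eef_pos: [643.0, -236.3, 113.8]
eef_rot: [180.0, -0.2, 139.1]
force: [-0.3, 0.2, -0.3]
gripper_width: 0.237
```

Run:
```python
from h import *
f,P=fish('w13')
rel([[644,-236.9,54,139.1]])
```

```text
t 24.75 pos [ 644.  -236.8  116.1] rot [1.7991e+02 4.0000e-02 1.3907e+02] F [-0.5 -0.8  0.2] w 20.3
[ 644. -237.   54.  139.] -> [-0.1 -0.2 62.1] [ 0.1  0.  -0. ]
```

View pics/w13.png

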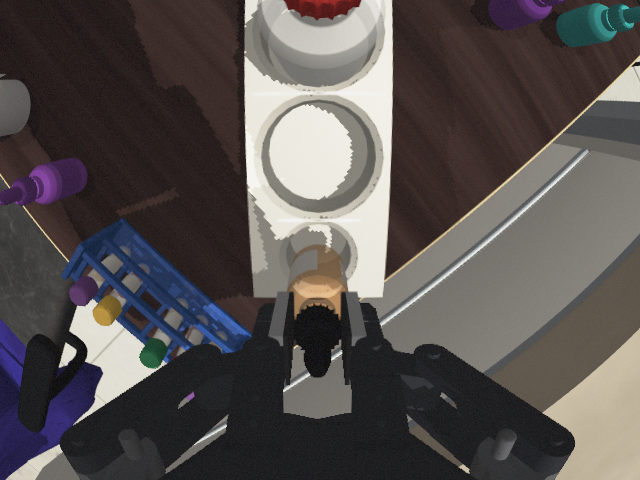

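jog_arm([
  [[0, 0, 15], [0, 0, 0], 10],
  [[0, 0, 25], [0, 0, 0], 10],
  [[0, 0, 32], [0, 0, 0], 10],
  [[0, 0, 39], [0, 0, 0], 10],
  [[0, 0, 46], [0, 0, 0], 10],
  [[0, 0, 52], [0, 0, 0], 10],
  [[0, 0, 56], [0, 0, 0], 10],
  [[0, 0, 59], [0, 0, 0], 10],
  [[0, 0, 60], [0, 0, 0], 10],
  [[0, 0, 60], [0, 0, 0], 10],
])

```text
time: 26.0
eef_pos: [644.1, -236.8, 56.2]
eef_rot: [179.9, 0.1, 139.1]
force: [0.6, 0.7, -0.5]
gripper_width: 0.236
```

jog_arm([
  [[0, 0, 0.5], [0, 0, 0], 10],
  [[0, 0, 1], [0, 0, 0], 10],
  [[0, 0, 1.5], [0, 0, 0], 10],
  [[0, 0, 2], [0, 0, 0], 10],
  [[0, 0, 2], [0, 0, 0], 10],
  [[0, 0, 2], [0, 0, 0], 10],
  [[0, 0, 2], [0, 0, 0], 10],
  [[0, 0, 2], [0, 0, 0], 10],
  [[0, 0, 2], [0, 0, 0], 10],
  [[0, 0, 2], [0, 0, 0], 10],
])

```text
time: 27.25
eef_pos: [644.3, -236.8, 54.6]
eef_rot: [179.9, 0.1, 139.1]
force: [-1.0, -0.0, 5.3]
gripper_width: 0.238
```

Floor contact at the expected height (54.6). Release and retreat.

jog_arm([
  [[0, 0, 0], [0, 0, 0], 10],
  [[0, 0, 0], [0, 0, 0], 25],
  [[0, 0, 0], [0, 0, 0], 40],
  [[0, 0, 0], [0, 0, 0], 50],
  [[0, 0, 0], [0, 0, 0], 50],
  [[0, 0, 0], [0, 0, 0], 50],
  [[0, 0, -20], [0, 0, 0], 50],
  [[0, 0, -60], [0, 0, 0], 50],
  [[0, 0, -110], [0, 0, 0], 50],
  [[0, 0, -150], [0, 0, 0], 50],
])

```text
time: 28.5
eef_pos: [644.1, -236.9, 208.4]
eef_rot: [179.9, 0.2, 139.1]
force: [0.2, -0.7, 0.1]
gripper_width: 0.585
```

Run:
```python
from h import *
f,P=fish('w14')
rel([[382.8,-361.4,205,139.1],[382.8,-361.4,180,139.1],[382.8,-361.4,91,139.1]])
P=P.reshape(-1,3);P=P[~np.isnan(P[:,0])]
for z in((62,68),(70,90),(90,102)):
    q=P[(np.hypot(P[:,0]-644,P[:,1]+237)<18)&(P[:,2]>z[0])&(P[:,2]<z[1])];print('A',z,len(q),fit(q) if len(q)>9 else '',q[:,2].max())
```

```text
t 28.55 pos [ 645.6 -237.6  213.9] rot [179.75   0.62 139.08] F [-0.4 -0.4  3.9] w 50.1
[ 383. -361.  205.  139.] -> [ 117.5 -265.7    6.4] [ 0.3  0.6 -0. ]
[ 383. -361.  180.  139.] -> [ 117.8 -265.8   31.4] [ 0.3  0.6 -0. ]
[ 383. -361.   91.  139.] -> [ 118.7 -266.2  120.4] [ 0.3  0.6 -0. ]
A (62, 68) 22 (array([ 645. , -238.3]), np.float64(9.6)) 67.93940646098673
A (70, 90) 299 (array([ 643.4, -236.9]), np.float64(7.0)) 89.68842342878025
A (90, 102) 140 (array([ 642.6, -236.2]), np.float64(3.2)) 101.67980904203657
```

View pics/w14.png

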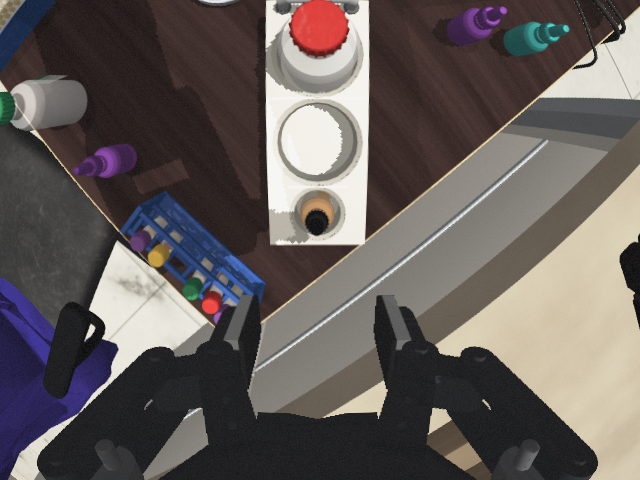

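The dropper is seated at (317,215), top about 100 mm. Next is the green-capped bottle.

jog_arm([
  [[20, -44, 0], [0, 0.3, 0], 60],
  [[42, -95, 0], [0.3, 0.6, 0], 60],
  [[64, -146, 0], [0.3, 0.6, 0], 60],
  [[86, -195, 0], [0.3, 0.6, 0], 60],
  [[107, -242, 2], [0.3, 0.6, 0], 60],
  [[117.5, -265.7, 6], [0.3, 0.6, 0], 60],
  [[117.7, -265.8, 25], [0.3, 0.6, 0], 60],
  [[117.8, -265.8, 45], [0.3, 0.6, 0], 60],
  [[117.8, -265.8, 45], [0.3, 0.6, 0], 60],
  [[117.8, -265.8, 45], [0.3, 0.6, 0], 60],
])

```text
time: 29.8
eef_pos: [383.2, -361.6, 167.6]
eef_rot: [-179.9, 0.1, 139.1]
force: [-1.2, 0.5, 0.6]
gripper_width: 0.706
```

Run:
```python
from h import *
f,P=fish('w15')
rel([[382.8,-361.4,91.5,139.1]])
P=P.reshape(-1,3);P=P[~np.isnan(P[:,0])]
for z in((20,70),(103,113),(114,125)):
    q=P[(np.hypot(P[:,0]-383,P[:,1]+361)<28)&(P[:,2]>z[0])&(P[:,2]<z[1])];print('S',z,len(q),fit(q) if len(q)>9 else '')
```

```text
t 29.85 pos [ 383.3 -361.7  167.6] rot [-1.7994e+02  1.1000e-01  1.3909e+02] F [-0.  -0.2  0.2] w 59.5
[ 383. -361.   92.  139.] -> [ 0.7 -0.  76.1] [-0.1  0.1 -0. ]
S (20, 70) 943 (array([ 379.3, -357.9]), np.float64(20.7))
S (103, 113) 276 (array([ 384.5, -362.9]), np.float64(13.8))
S (114, 125) 1696 (array([ 383.3, -362. ]), np.float64(9.6))
```

View pics/w15.png

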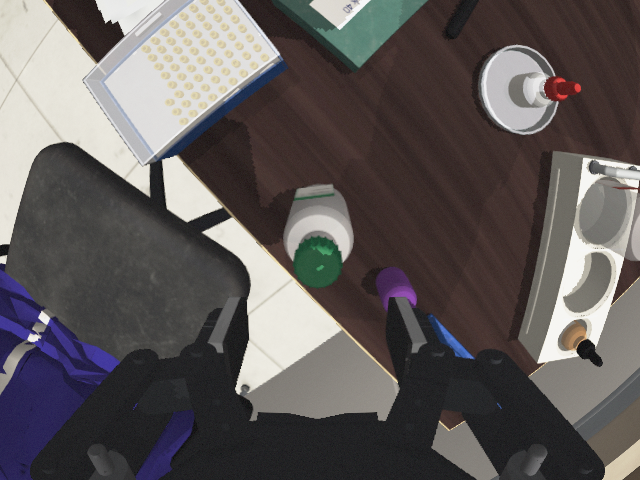

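Green cap at (318,262), lined up with the fingers. The purple bottle at (396,290) is 50 mm clear to the side. Descend and grip.

jog_arm([
  [[0.3, 0, 20], [0, 0, 0], 60],
  [[0.3, 0, 42], [0, 0, 0], 60],
  [[0.3, 0, 62], [0, 0, 0], 60],
  [[0.3, 0, 73], [0, 0, 0], 60],
  [[0.3, 0, 76], [0, 0, 0], 60],
  [[0.3, 0, 76], [0, 0, 0], 60],
  [[0.3, 0, 76], [0, 0, 0], 35],
  [[0.3, 0, 76], [0, 0, 0], 20],
  [[0.3, 0, 76], [0, 0, 0], 15],
  [[0.3, 0, 76], [0, 0, 0], 15],
], squeeze=60)

```text
time: 31.1
eef_pos: [383.4, -361.8, 92.3]
eef_rot: [-179.9, 0.2, 139.1]
force: [0.9, 1.3, 5.2]
gripper_width: 0.312
```

jog_arm([
  [[0, 0, 0], [0, 0, 0], 15],
  [[0, 0, 0], [0, 0, 0], 15],
  [[0, 0, -5], [0, 0, 0], 15],
  [[0, 0, -20], [0, 0, 0], 15],
  [[0, 0, -50], [0, 0, 0], 15],
  [[0, 0, -90], [0, 0, 0], 15],
  [[0, 0, -130], [0, 0, 0], 15],
  [[0, 0, -155], [0, 0, 0], 15],
  [[0, 0, -155], [0, 0, 0], 15],
  [[0, 0, -155], [0, 0, 0], 15],
])

```text
time: 32.35
eef_pos: [382.8, -361.0, 246.7]
eef_rot: [-179.9, 0.1, 139.1]
force: [-0.4, 0.6, -2.2]
gripper_width: 0.308
```

Run:
```python
from h import *
f,P=fish('w16')
rel([[598.7,-197.4,247,139.1],[598.7,-197.4,165,139.1],[598.7,-197.4,100,139.1]])
```

```text
t 32.4 pos [ 382.8 -360.9  246.3] rot [-1.7995e+02  9.0000e-02  1.3909e+02] F [-0.1 -0.7 -1.9] w 26.3
[ 599. -197.  247.  139.] -> [-56.  265.   -0.8] [-0.1  0.1 -0. ]
[ 599. -197.  165.  139.] -> [-55.9 265.   81.2] [-0.1  0.1 -0. ]
[ 599. -197.  100.  139.] -> [-55.8 265.1 146.2] [-0.1  0.1 -0. ]
```

View pics/w16.png

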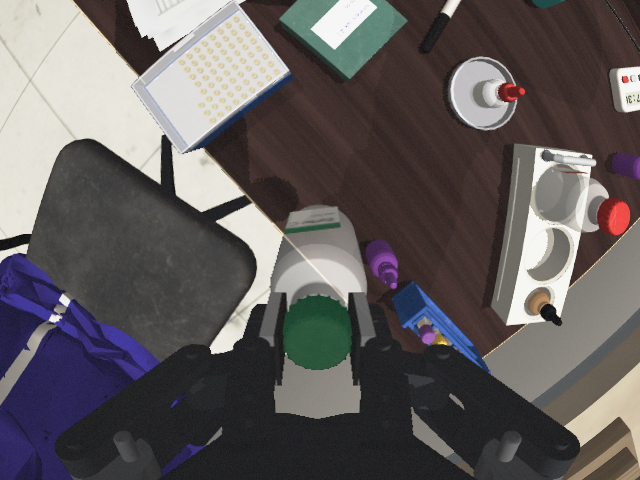

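jog_arm([
  [[-8, 35, 0], [0, 0, 0], 15],
  [[-18, 85, 0], [0, 0, 0], 15],
  [[-29, 138, 0], [0, 0, 0], 15],
  [[-40, 190, 0], [0, 0, 0], 15],
  [[-50, 237, 0], [0, 0, 0], 15],
  [[-56, 265, 0], [0, 0, 0], 15],
  [[-56, 265, 15], [0, 0, 0], 15],
  [[-56, 265, 40], [0, 0, 0], 15],
  [[-56, 265, 60], [0, 0, 0], 15],
  [[-56, 265, 60], [0, 0, 0], 15],
])

```text
time: 33.65
eef_pos: [597.1, -197.7, 183.6]
eef_rot: [-179.9, -0.2, 139.0]
force: [-0.8, 0.3, -1.3]
gripper_width: 0.314
```

Run:
```python
from h import *
f,P=fish('w17')
rel([[598.7,-197.4,165,139.1],[598.7,-197.4,100,139.1]])
```

```text
t 33.7 pos [ 597.8 -197.9  185. ] rot [-1.7990e+02 -6.0000e-02  1.3904e+02] F [ 0.2 -0.8 -1.9] w 26.5
[ 599. -197.  165.  139.] -> [-0.4  1.  20. ] [-0.1 -0.1 -0.1]
[ 599. -197.  100.  139.] -> [-0.4  1.1 85. ] [-0.1 -0.1 -0.1]
```

View pics/w17.png

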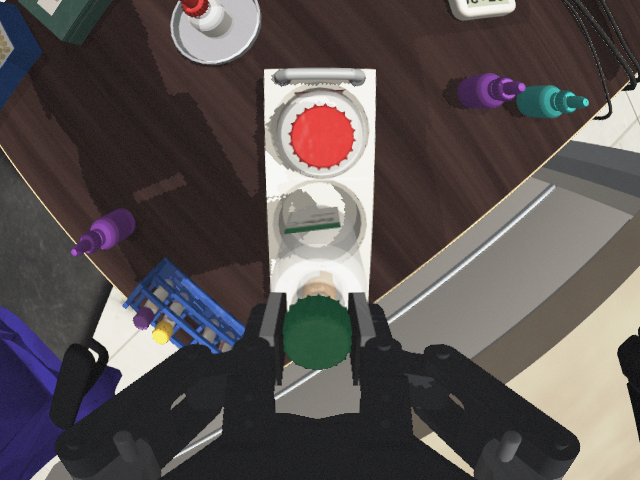

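jog_arm([
  [[-0.4, 1, 15], [0, 0, 0], 15],
  [[-0.4, 1, 28], [0, 0, 0], 15],
  [[-0.4, 1, 38], [0, 0, 0], 15],
  [[-0.4, 1, 46], [0, 0, 0], 15],
  [[-0.4, 1, 54], [0, 0, 0], 15],
  [[-0.4, 1, 62], [0, 0, 0], 15],
  [[-0.4, 1, 70], [0, 0, 0], 15],
  [[-0.4, 1, 77], [0, 0, 0], 15],
  [[-0.4, 1, 81], [0, 0, 0], 15],
  [[-0.4, 1, 82], [0, 0, 0], 15],
])

```text
time: 34.95
eef_pos: [598.6, -197.4, 102.8]
eef_rot: [-179.9, -0.1, 139.0]
force: [-0.2, -1.2, -2.0]
gripper_width: 0.308
```

jog_arm([
  [[0, 0, 1], [0, 0, 0], 15],
  [[0, 0, 1.5], [0, 0, 0], 15],
  [[0, 0, 2.5], [0, 0, 0], 15],
  [[0, 0, 3], [0, 0, 0], 15],
  [[0, 0, 3.5], [0, 0, 0], 15],
  [[0, 0, 3.5], [0, 0, 0], 15],
  [[0, 0, 3.5], [0, 0, 0], 15],
  [[0, 0, 3.5], [0, 0, 0], 15],
  [[0, 0, 3.5], [0, 0, 0], 15],
  [[0, 0, 3.5], [0, 0, 0], 15],
])

```text
time: 36.2
eef_pos: [599.0, -197.6, 100.4]
eef_rot: [-179.9, 0.0, 139.0]
force: [-0.6, 1.1, 8.1]
gripper_width: 0.31
```

Seated at 100.4 (92.3 plus the 8 mm floor). Release and retreat.

jog_arm([
  [[0, 0, -0.4], [0, 0, 0], 15],
  [[0, 0, -0.4], [0, 0, 0], 30],
  [[0, 0, -0.4], [0, 0, 0], 42],
  [[0, 0, -0.4], [0, 0, 0], 55],
  [[0, 0, -0.4], [0, 0, 0], 55],
  [[0, 0, -0.4], [0, 0, 0], 55],
  [[0, 0, -20], [0, 0, 0], 55],
  [[0, 0, -60], [0, 0, 0], 55],
  [[0, 0, -115], [0, 0, 0], 55],
  [[0, 0, -170], [0, 0, 0], 55],
])

```text
time: 37.45
eef_pos: [598.9, -197.3, 272.0]
eef_rot: [-179.9, 0.0, 139.0]
force: [0.8, -0.5, 0.2]
gripper_width: 0.645
```

jog_arm([
  [[0, 0, -50], [0, 0, 0], 55],
  [[0, 0, -90], [0, 0, 0], 55],
  [[-40, 0, -90], [0, 0, 0], 55],
  [[-80, 0, -90], [0, 0, 0], 55],
  [[-110, 0, -90], [0, 0, 0], 55],
  [[-120, 0, -90], [0, 0, 0], 55],
  [[-120, 0, -90], [0, 0, 0], 55],
  [[-120, 0, -90], [0, 0, 0], 55],
  [[-120, 0, -90], [0, 0, 0], 55],
  [[-120, 0, -90], [0, 0, 0], 55],
])

```text
time: 38.7
eef_pos: [689.4, -275.5, 362.6]
eef_rot: [-179.9, 0.0, 139.1]
force: [-0.1, -0.7, -1.1]
gripper_width: 0.644
```

Run:
```python
from h import *
f,P=fish('w18'); rel([])
save('scene','s18');T=save('top','t18')
P=P.reshape(-1,3);P=P[~np.isnan(P[:,0])]
for n,c,rs in(('L',(543.5,-149.7),31),('S',(598.7,-197.4),27),('A',(644,-237),16),('U',(410.5,-151.7),16)):
    q=P[(np.hypot(P[:,0]-c[0],P[:,1]-c[1])<rs)&(P[:,2]>20)];top=np.percentile(q[:,2],99)
    t=q[q[:,2]>top-8]; print(n,'top',top.round(1),'at',t[:,:2].mean(0).round(1))
```

```text
t 38.75 pos [ 689.4 -275.6  362.4] rot [-1.7992e+02  4.0000e-02  1.3906e+02] F [-0.6  0.3  1.1] w 55.1
L top 148.5 at [ 547.  -152.2]
S top 128.5 at [ 599.9 -198.7]
A top 100.8 at [ 643.4 -236.9]Traceback (most recent call last):
  File "<stdin>", line 6, in <module>
    return _quantile_unchecked(
        a, q, axis, out, overwrite_input, method, keepdims, weights)
    return _ureduce(a,
                    func=_quantile_ureduce_func,
    ...<5 lines>...
                    overwrite_input=overwrite_input,
                    method=method)
    r = func(a, **kwargs)
    result = _quantile(arr,
                       quantiles=q,
    ...<2 lines>...
                       out=out,
                       weights=wgt)
    slices_having_nans = np.isnan(arr[-1, ...])
                                  ~~~^^^^^^^^^
IndexError: index -1 is out of bounds for axis 0 with size 0
```

View pics/w18.png

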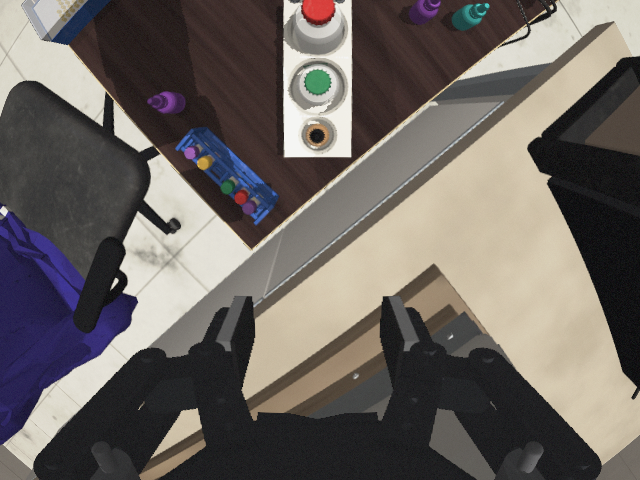

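View pics/s18.png

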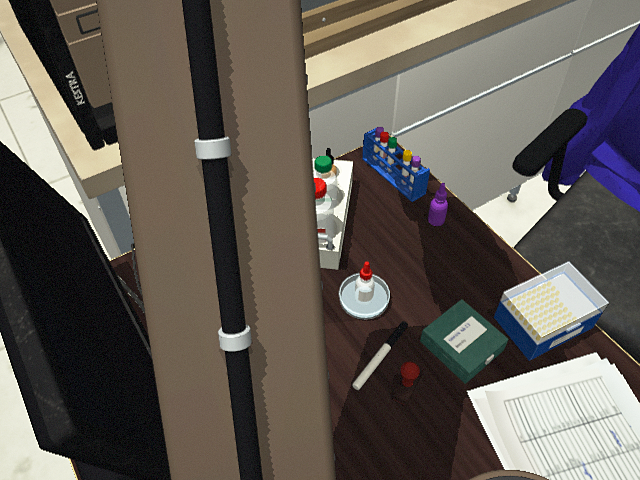

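The carrier holds the red, green and amber bottles upright at their seated heights, and the used bottle stands in the dish at (365,285). I'm handing the job in.

Run:
```python
from h import *
print(ctrl.close_job())
```

```text
the job is handed in; nothing more can be done
None
```

The changeover is done and the job was handed in at about 39 s, with the gripper open and well clear of everything. I moved the used bottle to the petri dish first. Then I loaded the larger bottle next to the handle, the amber dropper in the narrow pocket, and the smaller bottle between them.

- **Carrier:** In the last pictures all three bottles stand upright in their pockets. The cap and bulb tops measured 148.5, 128.5 and 100.8 mm. Fully seated they would be 146, 126 and 99 mm, so each reads about 2 mm high, within the camera calibration. Each bottle also touched its pocket floor within about 0.5 mm of the expected height.
- **Used bottle:** It stands upright in the dish in the last scene picture. The final numeric check of its height failed because the wrist camera could not see it from there, so that check is visual only.
- **Timer:** It was not approached. It was hidden behind the arm in the last scene picture, so I last saw it from the wrist camera while carrying the smaller bottle to the carrier.
- **Forces:** The highest I read was about 15 N, when the used bottle met the dish.

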